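Make up two amplifier repair kits

ROBOT

A 6-joint arm with a two-finger parallel gripper is mounted at the origin on a cart in front of the work surface, level with it; the furniture and walls round the work are solid. World frame = base frame: x ahead of the robot, y to its left, z up, the work surface at z = 0. Lengths are in m, angles in rad, forces in N, time in s.
With the tool pointing down it reaches from about 0.275 to 0.85 m from the base axis. Payload 19 kg.
Tool frame: the origin (TCP) lies where the fingers leave the gripper's body, on its centre line; the fingertips stand 73 mm ahead of it and the grasp point (between the pads) lies 54 mm ahead of it (env.grasp_offset is the distance from the TCP to the grasp point, in m); z points along the fingers, y is the line along which they close (so a half turn about z gives the same grasp; the last joint's range is limited). The gripper opens to 85 mm and grips with 20 to 120 N. Pads are 22 mm wide; open, the fingers measure 114 mm over their backs; the gripper's body (76 mm by 85 mm) begins 54 mm behind the grasp point. The pads swing forward as they close: fully open they stand 13 mm farther back than shut.
Start: joints at [1.195, 0.15, 1.437, -0, 1.554, -0.134], TCP at [0.138, 0.558, 0.304] pointing down, gripper open.
Joint ranges: [-2.8, 2.8], [-0.68, 2.1], [0.12, 2.68], [-1.39, 4.53], [0.16, 2.79], [-2.81, 2.81]. Speed limits (rad/s): [1.89, 1.89, 2.22, 3.01, 3.01, 3.01].

INTERFACE

Orientations are given as [roll, pitch, yaw] about the fixed x, y, z axes, in that order (R = Rz(yaw) Ry(pitch) Rx(roll)).
In Python, from bench import env gives the robot as it stands.
- The arm moves only by the tool drive_tool, never from a script. Its argument "steps" is a list that holds one entry, the list of rows, each a list of 7 numbers: the shift along the tool's x, y, z in cm, then the turn, a rotation vector about the tool's x, y, z in degrees, then the gripper command: -1 is shut, 1 is fully open, values between are in proportion. A call has 1 to 5 rows; each row is the pose to reach, as a shift and turn from the pose commanded when the call began, along the tool's axes at that moment; what a row does not reach only later rows make up. A row lasts 1/12 s, in which the tool goes at most 41.7 mm and 7.16 degrees, less where a joint would pass 70% of its speed; a pose out of reach is approached as far as the arm can. A call with a gripper value outside its range is refused whole. The fingers move at their own pace and stop on an object; "squeeze" is the grip in N (left out, the last holds). Time passes only in rows, so rows that repeat a pose let the fingers close. It gives the time, the measured TCP pose, the force, the opening and the grip force at its end, in the units of the state.
- env.sense(): the state, without advancing time (a new reading comes with each control period).
- env.get_image(name): name is "side" or "top" or "wrist"; returns a dict with "color" (420x560x3 uint8, red, green, blue), "z_map" (420x560 float32, m along the optical axis (not along the pixel's ray), 0 where there is no reading), "fovy" (degrees; the focal length in pixels is half the picture's height over the tangent of half this angle, whatever the lens; pixels are square), "cx", "cy" (the principal point, pixels), "eye" and "rotation" of the camera in the world. Camera axes: x right, y up, looking along -z (the intrinsics and any distortion apply to the point x, -y, -z); pixel columns grow to the right and rows downward; lengths in m; the calibration is good to about 2 mm. A picture is of the moment at which its call begins.
- env.hand_in(): hands the job in; it is judged then, once.
The state is a dict: "time_s": time; "joint_positions": joint angles; "qd": joint speeds; "joint_torque": joint torques, N m; "tool_pos": TCP position; "ee_rot": TCP orientation; "contact_force": force on the tool from outside, world axes, zero at the start; "wrist_torque": the same for the moment, N m; "grip_width": opening from 0.0 (shut) to 1.0 (fully open); "gripper_force": force on a finger pad.
Only numpy, scipy, OpenCV 4.12 (cv2) and the standard library are available. Lean on these libraries where they do the work, as an engineer would, in place of code of your own. Each camera call takes 0.05 s, during which the arm holds its last target. There are 200 camera calls.

TASK

Make up the two repair kits: stand the large blue capacitor and the clear-cased relay in their pockets of the yellow tray, and the black heat sink in its long pocket of the grey tray. Then give each tray the new bright bracket whose foot has the same shape as the old dark bracket lying in that tray, stood in the empty pocket next to the old one. Set everything down gently, upright and flat on the pocket floor.

Things in the scene. Friction and masses are not known exactly. Their poses are not given: they have to be found in the camera images.
- tray_yellow: Yellow kit tray, fixed, 255 (x) x 96 (y) x 12 mm high, +x away from the robot. Origin: centre of its underside. Pockets 9 mm deep (floor 3 mm above the mat), all centred on y = 0, x from the far end: old bracket's, x = +99.5 mm (46 x 84 mm wide); new bracket's, x = +29.5 mm (84 x 84); capacitor's, round, 54 mm diameter, x = -44.5 mm; relay's, x = -99.5 mm (46 x 84). A flat lug sticks out 19 mm at the near end.
- tray_grey: Grey kit tray, fixed, 255 (x) x 96 (y) x 12 mm high, +x away from the robot. Origin: centre of its underside. Pockets 9 mm deep (floor 3 mm above the mat), all centred on y = 0, x from the far end: old bracket's, x = +99.5 mm (46 x 84 mm wide); new bracket's, x = +29.5 mm (84 x 84); heat sink's, x = -70 mm (105 x 84). A flat lug sticks out 19 mm at the near end.
- sample_angle: Old bracket of the same size as the new ones but dark brown, fixed in the far pocket of one of the two trays (either): the sample for that tray's bracket. Foot shape: right angle, two legs (along its +x and +y). Origin: on the pillar's axis, on its underside; z up. It lies about 87 mm from its tray's origin, along the tray's +x.
- sample_tee: Old bracket of the same size as the new ones but dark brown, fixed in the far pocket of one of the two trays (either): the sample for that tray's bracket. Foot shape: T, three legs (along its +x, +y and -y). Origin: on the pillar's axis, on its underside; z up. It lies about 87 mm from its tray's origin, along the tray's +x.
- bracket_angle_centre (a point): New bright aluminium standoff bracket: round pillar, 16 mm diameter, on a flat foot 5 mm thick, 30 mm high in all, about 60 g. Legs of the foot: 16 mm wide, reaching 32 mm from the pillar's axis; shape: right angle, two legs (along its +x and +y). It stands on its foot. Point: on the pillar's axis, 15 mm above the underside; z up. Pinch the pillar above the foot, from any side. (The bright straight-footed one farther back is a fixed bystander.)
- bracket_tee_centre (a point): New bright aluminium standoff bracket: round pillar, 16 mm diameter, on a flat foot 5 mm thick, 30 mm high in all, about 60 g. Legs of the foot: 16 mm wide, reaching 32 mm from the pillar's axis; shape: T, three legs (along its +x, +y and -y). It stands on its foot. Point: on the pillar's axis, 15 mm above the underside; z up. Pinch the pillar above the foot, from any side. (The bright straight-footed one farther back is a fixed bystander.)
- capacitor_a_centre (a point): Large blue capacitor: upright can, 35 mm diameter, 52 mm high and 60 mm with the two terminals on top, 63 g. This point is on its axis, 26 mm above its underside; z up. (The small blue and the black capacitor farther back are fixed bystanders.)
- relay_centre (a point): Relay: clear case round a beige body, 22 (x) x 28 (y) x 30 mm high, 35 g. This point is its centre, 15 mm above its underside; z up. (Keep the gripper clear of the amplifier, 0.31 m high, that stands left of the stock beyond y = +0.10 from x = 0.50 on, and of the vice, 85 mm high, behind the stock beyond x = 0.63.)
- heat_sink_centre (a point): Black finned heat sink, 28 (x, the way to grip it) x 70 (y) x 40 mm high, a small transistor on its -x side, about 140 g. This point is its centre, 20 mm above its underside; z up. It fits its pocket best with the 70 mm side along the tray's x.

How it is judged:
By the outcome, as a careful person would: the job done as asked, in the order asked, and still so for the second after the job is handed in, with the robot touching nothing.
It also fails if it takes over 115 s, if anything falls off the work surface, if the arm or the gripper's body presses on something with over 40 N, if the wrist force passes 120 N, or if a joint passes its speed limit or range.

## Working session

There is one attempt and no reset: what is moved stays moved. The work goes in short steps, Python scripts to look and compute and a tool call to move; the robot and the scene stay as the last step left them, time stands still between calls to the robot, and variables do not carry over. Pictures are saved under pics/ and viewed, at most 14 in all, crops included, and the job is handed in when it is done.

Besides the shell and the picture viewer there is one more tool, called after "Emit:" as name([rows], argument=value, ...), one row to a line, values as JSON. drive_tool: Moves the arm, as the interface text tells. Its arguments: {"type":"object","properties":{"steps":{"type":"array","items":{"type":"array","items":{"type":"array","items":{"type":"number"}}}},"squeeze":{"type":"number"}},"required":["steps"]}

```bash
ls; mkdir -p pics
cat > h.py <<'E'
import numpy as np, cv2
from bench import env
def snap(n,f):
    d=env.get_image(n); cv2.imwrite('pics/'+f+'.png',d['color'][:,:,::-1]); np.save('pics/'+f+'.npy',d,allow_pickle=True); return d
def load(f): return np.load('pics/'+f+'.npy',allow_pickle=True).item()
def px(d,u,v,h=None):
    H=d['color'].shape[0]; f=H/2/np.tan(np.radians(d['fovy'])/2)
    r=np.array([(u-d['cx'])/f,-(v-d['cy'])/f,-1.]); R=np.array(d['rotation']).reshape(3,3); w=R@r; e=np.array(d['eye'])
    if h is None: return e+w*d['z_map'][int(v),int(u)]
    return e+w*(h-e[2])/w[2]
E
python3 - <<'E'
from h import *
for n in('top','side','wrist'):
    d=snap(n,n+'0'); print(n,{k:v for k,v in d.items() if k not in('color','z_map')})
a=np.hstack([cv2.imread('pics/%s0.png'%n) for n in('side','wrist')]);cv2.imwrite('pics/sw0.png',cv2.resize(a,(800,300)))
print(env.sense())
cv2.imwrite('pics/top0b.png',cv2.resize(cv2.imread('pics/top0.png'),(800,600)))
E
```

```text
pics
top {'fovy': 43.679041746872535, 'cx': 288.9791059097821, 'cy': 213.02742589249158, 'eye': array([ 0.4124086 , -0.10987799,  1.1327908 ]), 'rotation': array([ 0.10944122, -0.01752913, -1.56812095])}
side {'fovy': 50.829088662341455, 'cx': 278.53295448851605, 'cy': 205.68390588486324, 'eye': array([ 0.79000738, -0.59675388,  0.70329016]), 'rotation': array([ 0.6913872 , -0.01489581,  0.56776434])}
wrist {'fovy': 62.457827852098795, 'cx': 276.73245399279665, 'cy': 203.13515452637765, 'eye': array([0.0656688 , 0.57671616, 0.37294166]), 'rotation': array([-2.94413489e-01,  8.11153465e-04,  1.32869991e+00])}
{'time_s': 0.15, 'joint_positions': array([ 1.19497994e+00,  1.50869110e-01,  1.43784834e+00, -1.50525664e-05,
        1.55382253e+00, -1.33975357e-01]), 'qd': array([ 0.00103453, -0.00208582, -0.00289255, -0.00074348, -0.00121924,
       -0.00120405]), 'joint_torque': array([ 2.62619455e-03, -7.13368893e+01, -5.71047556e+01, -1.02290924e-04,
        7.01321434e-03,  5.38769609e-05]), 'tool_pos': array([0.1376707 , 0.55814925, 0.30343296]), 'ee_rot': array([-3.14065180e+00, -1.11624572e-04,  2.89975184e+00]), 'contact_force': array([ 0.52295542,  0.09436062, -0.65507054]), 'wrist_torque': array([-0.01531341, -0.05764311, -0.01229   ]), 'gripper_force': 0.0, 'grip_width': 0.9985492053757825}
```

View pics/top0b.png

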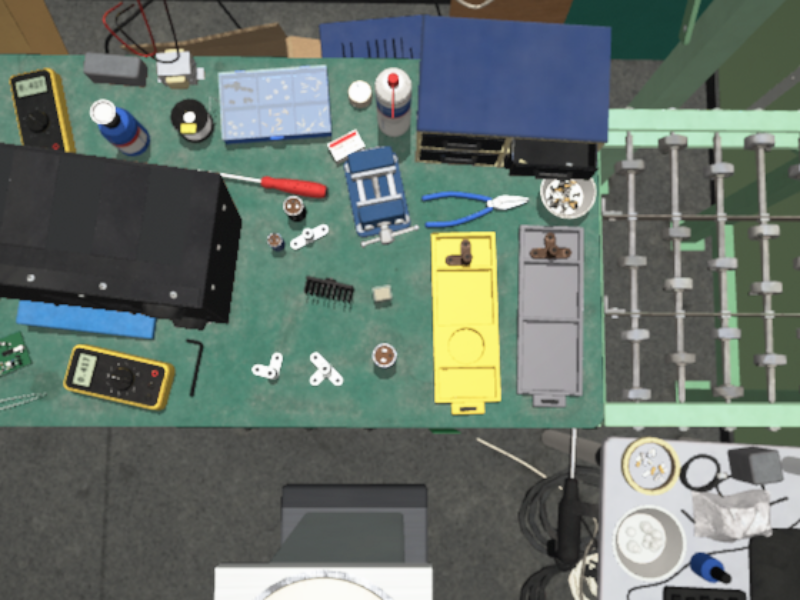

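View pics/sw0.png

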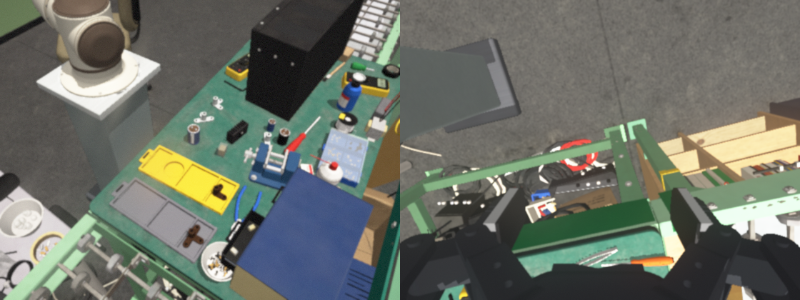

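```bash
sed -i "s/R=np.array(d\['rotation'\]).reshape(3,3)/R=Rot.from_euler('xyz',d['rotation']).as_matrix()/; 1a from scipy.spatial.transform import Rotation as Rot" h.py
python3 - <<'E'
from h import *
im=cv2.imread('pics/top0.png')
def c(u,v,w,h,s): return cv2.resize(im[v:v+h,u:u+w],(w*s,h*s),interpolation=cv2.INTER_CUBIC)
a=np.hstack([c(170,180,130,100,6)[:, :]]); cv2.imwrite('pics/c1.png',a)
cv2.imwrite('pics/c2.png',c(295,155,120,140,4))
d=load('top0')
for n,q in dict(vise=(263,140),mat=(250,235),relay=(267,205),cap=(269,248),hs=(230,203),ang=(188,257),tee=(226,259),yfar=(325,165),yn=(326,284),gf=(385,160),amp=(160,150)).items(): print(n,px(d,*q).round(4))
E
```

```text
vise [ 0.6793 -0.0742  0.0773]
mat [ 4.888e-01 -4.520e-02 -4.000e-04]
relay [ 0.5505 -0.0823  0.0302]
cap [ 0.4585 -0.0876  0.0544]
hs [ 0.5558 -0.0029  0.0191]
ang [0.4408 0.0866 0.0039]
tee [0.4363 0.0028 0.029 ]
yfar [ 0.6407 -0.2071  0.0143]
yn [ 0.3843 -0.2085  0.0093]
gf [ 0.653  -0.3385  0.0122]
amp [0.6399 0.1189 0.1508]
```

View pics/c1.png

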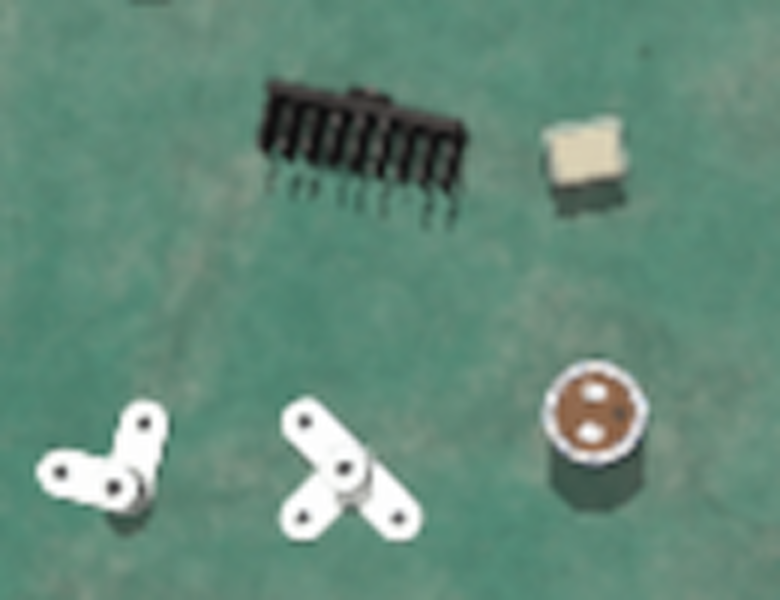

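View pics/c2.png

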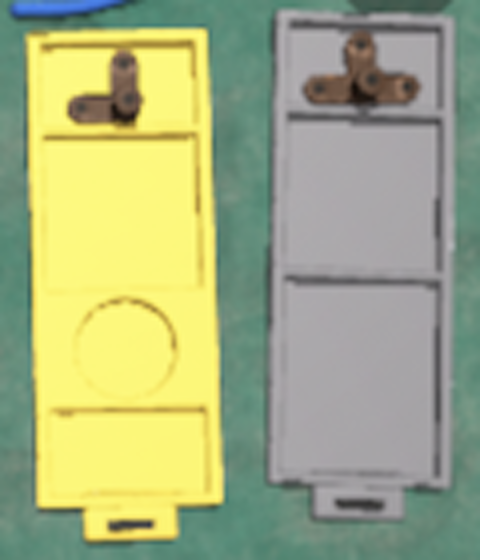

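Run:
```python
from h import *
d=load('top0')
A=lambda u,v,h:px(d,170+(u+.5)/6-.5,180+(v+.5)/6-.5,h)[:2]
B=lambda u,v,h:px(d,295+(u+.5)/4-.5,155+(v+.5)/4-.5,h)[:2]
for n,c in dict(yel=[(28,32),(206,30),(221,503),(37,508)],grey=[(278,12),(453,14),(448,488),(270,485)]).items():
    P=np.array([B(*q,.012) for q in c]); v=(P[0]+P[1]-P[2]-P[3])/2; w=(P[0]+P[3]-P[1]-P[2])/2
    print(n,P.mean(0).round(4),'yaw',np.degrees(np.arctan2(v[1],v[0])).round(2),np.degrees(np.arctan2(-w[0],w[1])).round(2),np.linalg.norm(v).round(4),np.linalg.norm(w).round(4))
ang=lambda a:np.degrees(np.arctan2(a[1],a[0])).round(1)
p=A(115,487,.03);print('angle',p.round(4),ang(A(61,472,.005)-p),ang(A(144,424,.005)-p))
p=A(344,467,.03);print('tee',p.round(4),[ang(A(*q,.005)-p) for q in((305,422),(398,517),(302,518))])
print('cap',A(596,412,.052).round(4))
P=np.array([A(*q,.03) for q in((548,128),(620,117),(628,176),(553,187))]);print('relay',P.mean(0).round(4),ang(P[0]-P[1]),ang(P[0]-P[3]),P.round(3).tolist())
P=np.array([px(d,u,v) for u in range(205,255) for v in range(188,222)])
for lo in(.012,.03):
  Q=P[(P[:,2]>lo)&(P[:,2]<.05)];print('hs',len(Q),Q[:,2].max(),cv2.minAreaRect((Q[:,:2]*1000).astype(np.float32)))
s=lambda q:B(*q)
print('ysample',B(128,98,.033),B(81,108,.008),B(124,60,.008),'g',B(372,78,.033),B(318,90,.008),B(360,42,.008),B(411,88,.008))
```

```text
yel [ 0.5188 -0.2076] yaw 1.16 1.35 0.2563 0.0975
grey [ 0.5294 -0.3369] yaw -1.78 -0.55 0.2569 0.0955
angle [0.4324 0.0803] 76.4 -13.5
tee [0.4396 0.0008] [np.float64(45.1), np.float64(-135.2), np.float64(135.6)]
cap [ 0.4581 -0.0874]
relay [ 0.5508 -0.0832] 99.1 5.3 [[0.559, -0.069], [0.563, -0.095], [0.542, -0.098], [0.538, -0.071]]
hs 324 0.04511503413740425 ((557.7989501953125, -2.324493408203125), (69.83293914794922, 29.74906349182129), 77.30069732666016)
hs 213 0.04511503413740425 ((557.2178955078125, -2.2098312377929688), (69.64910888671875, 27.99781036376953), 77.89421844482422)
ysample [ 0.60632812 -0.20882583] [ 0.60507647 -0.18544138] [ 0.63173144 -0.20899845] g [ 0.61790297 -0.33938491] [ 0.61575691 -0.31491539] [ 0.64251897 -0.33837119] [ 0.61716098 -0.36587582]
```

Emit:
drive_tool([
  [[-2.32, -2.74, -2, 0, 0, 0, 1], [-4.64, -5.48, -4, 0, 0, 0, 1], [-6.96, -8.22, -6, 0, 0, 0, 1], [-9.28, -10.96, -8, 0, 0, 0, 1], [-11.6, -13.7, -10, 0, 0, 0, 1]],
], squeeze=30)

```text
time_s: 0.57
tool_pos: [0.2176, 0.3958, 0.4046]
ee_rot: [-3.141, -0.0, 2.9]
contact_force: [1.5, 1.1, 0.2]
grip_width: 0.999
gripper_force: 0.0
```

Emit:
drive_tool([
  [[-2.32, -2.74, 0, 0, 0, 0, 1], [-4.64, -5.48, 0, 0, 0, 0, 1], [-6.96, -8.22, 0, 0, 0, 0, 1], [-9.28, -10.96, 0, 0, 0, 0, 1], [-11.6, -13.7, 0, 0, 0, 0, 1]],
])

```text
time_s: 0.98
tool_pos: [0.2974, 0.2351, 0.4039]
ee_rot: [3.141, 0.0, 2.9]
contact_force: [0.9, 0.6, 0.4]
grip_width: 0.996
gripper_force: 0.0
```

Emit:
drive_tool([
  [[-2.32, -2.74, 0, 0, 0, 0, 1], [-4.64, -5.48, 0, 0, 0, 0, 1], [-6.96, -8.22, 0, 0, 0, 0, 1], [-9.28, -10.96, 0, 0, 0, 0, 1], [-11.6, -13.7, 0, 0, 0, 0, 1]],
])

```text
time_s: 1.4
tool_pos: [0.3773, 0.0741, 0.404]
ee_rot: [3.142, 0.0, 2.9]
contact_force: [0.9, -0.6, -0.2]
grip_width: 1.001
gripper_force: 0.0
```

Emit:
drive_tool([
  [[-2.32, -2.74, 0, 0, 0, 0, 1], [-4.64, -5.48, 0, 0, 0, 0, 1], [-6.96, -8.22, 0, 0, 0, 0, 1], [-9.28, -10.96, 0, 0, 0, 0, 1], [-11.6, -13.7, 0, 0, 0, 0, 1]],
])

```text
time_s: 1.82
tool_pos: [0.4573, -0.0868, 0.4038]
ee_rot: [-3.142, 0.0, 2.899]
contact_force: [0.9, 0.4, 0.3]
grip_width: 0.998
gripper_force: 0.0
```

Emit:
drive_tool([
  [[0, 0, 3, 0, 0, 7, 1], [0, 0, 6, 0, 0, 14, 1], [0, 0, 9, 0, 0, 21, 1], [0, 0, 12, 0, 0, 28, 1], [0, 0, 14, 0, 0, 35, 1]],
])

```text
time_s: 2.23
tool_pos: [0.4562, -0.0848, 0.261]
ee_rot: [-3.14, -0.002, 2.283]
contact_force: [0.4, 0.4, 0.4]
grip_width: 0.999
gripper_force: 0.0
```

Emit:
drive_tool([
  [[0, 0, 0, 0, 0, 7, 1], [0, 0, 0, 0, 0, 14, 1], [0, 0, 0, 0, 0, 21, 1], [0, 0, 0, 0, 0, 28, 1], [0, 0, 0, 0, 0, 35, 1]],
])

```text
time_s: 2.65
tool_pos: [0.4569, -0.0849, 0.2637]
ee_rot: [-3.141, -0.0, 1.672]
contact_force: [-0.2, -0.2, -0.3]
grip_width: 1.003
gripper_force: 0.0
```

Emit:
drive_tool([
  [[0, 0, 0, 0, 0, 3, 1], [0, 0, 0, 0, 0, 6.2, 1], [0, 0, 0, 0, 0, 6.2, 1]],
])

```text
time_s: 2.9
tool_pos: [0.4569, -0.0849, 0.2638]
ee_rot: [-3.141, -0.0, 1.567]
contact_force: [-0.3, 0.1, 1.1]
grip_width: 0.998
gripper_force: 0.0
```

Run:
```python
from h import *
d=snap('wrist','w1'); print(d['eye'],d['rotation'],env.grasp_offset)
cv2.imwrite('pics/w1b.png',cv2.resize(cv2.imread('pics/w1.png'),(800,600)))
```

```text
[ 0.45684487 -0.0102591   0.33334437] [-0.29374279 -0.0004533  -0.00413796] 0.0539
```

View pics/w1b.png

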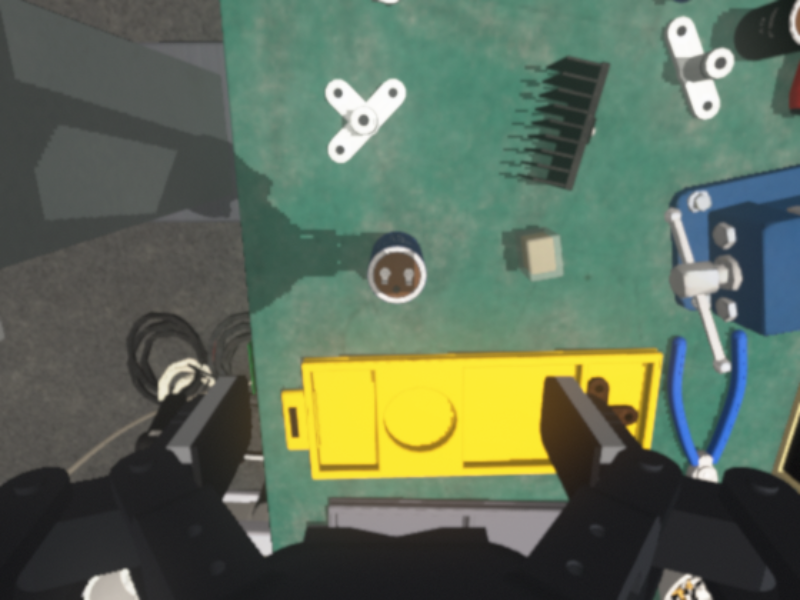

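Run:
```python
from h import *
d=load('w1'); f=lambda u,v,h:px(d,u*.7,v*.7,h)[:2].round(4)
print('cap',f(397,275,.052),'relay',f(541,257,.03),'tee',f(364,120,.03))
P=np.array([f(*q,.012) for q in((303,361),(662,351),(657,472),(313,478))]);print(P,P.mean(0),P[1]-P[0],P[2]-P[3])
print('hs',[f(*q,.04) for q in((608,64),(571,188))],f(563,56,.04),f(526,183,.04))
print('capwell',f(420,417,.012))
```

```text
cap [ 0.4576 -0.086 ] relay [ 0.5481 -0.0806] tee [0.4389 0.0012]
[[ 0.3909 -0.1596]
 [ 0.6444 -0.153 ]
 [ 0.6558 -0.2534]
 [ 0.3929 -0.2576]] [ 0.521  -0.2059] [0.2535 0.0066] [0.2629 0.0042]
hs [array([0.5729, 0.0291]), array([ 0.5593, -0.0372])] [0.548  0.0332] [ 0.5328 -0.0342]
capwell [ 0.4743 -0.205 ]
```

Emit:
drive_tool([
  [[0, 0.1, 3, 0, 0, 0, 1], [-0.1, 0.1, 6, 0, 0, 0, 1], [-0.15, 0.1, 9, 0, 0, 0, 1], [-0.15, 0.1, 12, 0, 0, 0, 1], [-0.15, 0.1, 15, 0, 0, 0, 1]],
])

```text
time_s: 3.37
tool_pos: [0.4577, -0.0864, 0.1126]
ee_rot: [3.141, 0.0, 1.572]
contact_force: [0.8, -1.0, 0.0]
grip_width: 1.001
gripper_force: 0.0
```

Emit:
drive_tool([
  [[0, 0, 1.5, 0, 0, 0, 1], [0, 0, 2.5, 0, 0, 0, 1], [0, 0, 2.8, 0, 0, 0, 1], [0, 0, 2.8, 0, 0, 0, -1], [0, 0, 2.8, 0, 0, 0, -1]],
])

```text
time_s: 3.78
tool_pos: [0.4585, -0.0866, 0.0869]
ee_rot: [3.14, 0.001, 1.571]
contact_force: [0.4, -0.2, 0.5]
grip_width: 0.745
gripper_force: 0.0
```

Emit:
drive_tool([
  [[0, 0, 0, 0, 0, 0, -1], [0, 0, 0, 0, 0, 0, -1], [0, 0, 0, 0, 0, 0, -1], [0, 0, 0, 0, 0, 0, -1], [0, 0, 0, 0, 0, 0, -1]],
])

```text
time_s: 4.2
tool_pos: [0.4584, -0.0866, 0.0869]
ee_rot: [3.14, 0.001, 1.57]
contact_force: [-1.7, -0.7, 8.0]
grip_width: 0.403
gripper_force: 29.2
```

Emit:
drive_tool([
  [[0, 0, -1.5, 0, 0, 0, -1], [0, 0, -4, 0, 0, 0, -1], [-1.5, 0.2, -6.5, 0, 0, 0, -1], [-4, 0.6, -7, 0, 0, 0, -1], [-7, 1, -7, 0, 0, 0, -1]],
])

```text
time_s: 4.62
tool_pos: [0.4688, -0.1568, 0.1587]
ee_rot: [3.138, 0.002, 1.572]
contact_force: [0.5, -0.6, -0.8]
grip_width: 0.405
gripper_force: 30.1
```

Emit:
drive_tool([
  [[-3, 0.4, 0, 0, 0, 0, -1], [-4.8, 0.64, 1, 0, 0, 0, -1], [-5.1, 0.64, 3, 0, 0, 0, -1], [-5.1, 0.64, 4.5, 0, 0, 0, -1], [-5.1, 0.64, 5.2, 0, 0, 0, -1]],
])

```text
time_s: 5.03
tool_pos: [0.4736, -0.2076, 0.1024]
ee_rot: [-3.14, -0.001, 1.569]
contact_force: [-0.1, 0.4, -0.4]
grip_width: 0.402
gripper_force: 30.1
```

Emit:
drive_tool([
  [[0, 0, 0.5, 0, 0, 0, -1], [0, 0, 0.9, 0, 0, 0, -1], [0, 0, 1.2, 0, 0, 0, -1], [0, 0, 1.4, 0, 0, 0, -1], [0, 0, 1.4, 0, 0, 0, -1]],
])

```text
time_s: 5.45
tool_pos: [0.4744, -0.2073, 0.0901]
ee_rot: [3.141, 0.0, 1.57]
contact_force: [0.3, -0.4, -0.4]
grip_width: 0.407
gripper_force: 30.1
```

Emit:
drive_tool([
  [[0, 0, 0.03, 0, 0, 0, -1], [0, 0, 0.06, 0, 0, 0, -1], [0, 0, 0.06, 0, 0, 0, -1]],
])

```text
time_s: 5.7
tool_pos: [0.4745, -0.2075, 0.0899]
ee_rot: [3.141, 0.0, 1.57]
contact_force: [-1.8, 1.6, 4.5]
grip_width: 0.405
gripper_force: 30.6
```

Emit:
drive_tool([
  [[0, 0, 0.04, 0, 0, 0, -1], [0, 0, 0.06, 0, 0, 0, -1], [0, 0, 0.06, 0, 0, 0, -1]],
])

```text
time_s: 5.95
tool_pos: [0.4745, -0.2075, 0.0899]
ee_rot: [3.141, 0.001, 1.57]
contact_force: [-5.2, 2.9, 15.6]
grip_width: 0.407
gripper_force: 31.7
```

Emit:
drive_tool([
  [[0, 0, -0.07, 0, 0, 0, 0.3], [0, 0, -0.07, 0, 0, 0, 0.3], [0, 0, -0.07, 0, 0, 0, 0.3], [0, 0, -1, 0, 0, 0, 0.4], [0, 0, -3.5, 0, 0, 0, 0.5]],
])

```text
time_s: 6.37
tool_pos: [0.4731, -0.2068, 0.1219]
ee_rot: [-3.137, -0.003, 1.57]
contact_force: [0.3, 0.5, 0.2]
grip_width: 0.747
gripper_force: 0.0
```

Emit:
drive_tool([
  [[0, 0, -3, 0, 0, 0, 1], [1, 0.5, -6, 0, 0, 0, 1], [4.2, 2.5, -7, 0, 0, 0, 1], [7.5, 4.5, -7, 0, 0, 0, 1], [10.5, 6.5, -7, 0, 0, 0, 1]],
])

```text
time_s: 6.78
tool_pos: [0.5401, -0.1012, 0.1957]
ee_rot: [3.139, 0.001, 1.569]
contact_force: [0.8, -0.6, -0.7]
grip_width: 0.997
gripper_force: 0.0
```

Emit:
drive_tool([
  [[2, 1, 0, 0, 0, 7, 1], [2, 1, 0, 0, 0, 14, 1], [2, 1, 0, 0, 0, 21, 1], [2, 1, 0, 0, 0, 28, 1], [2, 1, 0, 0, 0, 35, 1]],
])

```text
time_s: 7.2
tool_pos: [0.5494, -0.0823, 0.1944]
ee_rot: [3.141, 0.0, 0.953]
contact_force: [0.6, 0.3, 0.2]
grip_width: 1.002
gripper_force: 0.0
```

Emit:
drive_tool([
  [[0, 0, 0, 0, 0, 7, 1], [0, 0, 0, 0, 0, 14, 1], [0, 0, 0, 0, 0, 21, 1], [0, 0, 0, 0, 0, 28, 1], [0, 0, 0, 0, 0, 35, 1]],
])

```text
time_s: 7.62
tool_pos: [0.5494, -0.0825, 0.1944]
ee_rot: [3.141, -0.0, 0.342]
contact_force: [0.1, -0.9, 0.6]
grip_width: 0.996
gripper_force: 0.0
```

Emit:
drive_tool([
  [[0, 0, 0, 0, 0, 7, 1], [0, 0, 0, 0, 0, 13, 1], [0, 0, 0, 0, 0, 13, 1]],
])

```text
time_s: 7.87
tool_pos: [0.5494, -0.0825, 0.1943]
ee_rot: [3.141, -0.0, 0.116]
contact_force: [0.6, -0.1, 0.4]
grip_width: 1.0
gripper_force: 0.0
```

Run:
```python
from h import *
d=snap('wrist','w2'); print(d['eye'],d['rotation'])
cv2.imwrite('pics/w2b.png',cv2.resize(cv2.imread('pics/w2.png'),(800,600)))
```

```text
[ 0.62229292 -0.07314404  0.26391658] [-2.92800726e-01 -2.44008777e-04 -1.45538525e+00]
```

View pics/w2b.png

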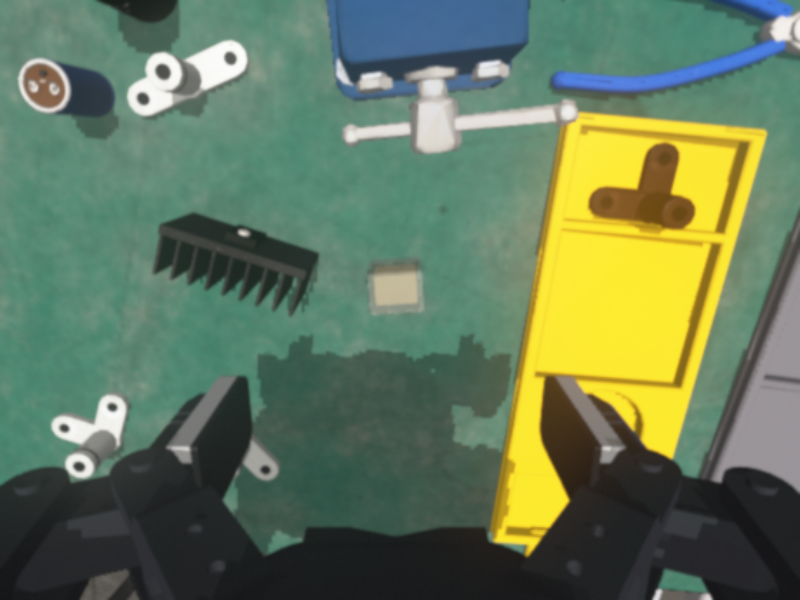

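Emit:
drive_tool([
  [[0, 0, 1, 0, 0, 0, 0], [0, 0, 2.5, 0, 0, 0, 0], [0, 0, 4, 0, 0, 0, 0], [0, 0, 5, 0, 0, 0, 0], [0, 0, 6, 0, 0, 0, 0]],
])

```text
time_s: 8.33
tool_pos: [0.5491, -0.0824, 0.1325]
ee_rot: [-3.141, 0.001, 0.123]
contact_force: [-0.3, -0.1, -0.4]
grip_width: 0.502
gripper_force: 0.0
```

Emit:
drive_tool([
  [[0, 0, 2, 0, 0, 0, 0], [0, 0, 4, 0, 0, 0, 0], [0, 0, 5.2, 0, 0, 0, 0], [0, 0, 5.8, 0, 0, 0, 0], [0, 0, 5.8, 0, 0, 0, -1]],
])

```text
time_s: 8.75
tool_pos: [0.549, -0.0824, 0.0746]
ee_rot: [-3.141, 0.002, 0.122]
contact_force: [-0.2, -0.7, -0.0]
grip_width: 0.369
gripper_force: 0.0
```

Emit:
drive_tool([
  [[0, 0, 0, 0, 0, 0, -1], [0, 0, 0, 0, 0, 0, -1], [0, 0, 0, 0, 0, 0, -1], [0, 0, 0, 0, 0, 0, -1], [0, 0, 0, 0, 0, 0, -1]],
])

```text
time_s: 9.17
tool_pos: [0.5495, -0.0826, 0.0762]
ee_rot: [3.141, -0.001, 0.121]
contact_force: [0.0, -0.2, -0.0]
grip_width: 0.326
gripper_force: 33.9
```

Emit:
drive_tool([
  [[0, 0, -1.5, 0, 0, 0, -1], [0, 0, -4.5, 0, 0, 0, -1], [0, 0, -8, 0, 0, 0, -1], [-2.4, 1.8, -9, 0, 0, 0, -1], [-5.4, 4.1, -9, 0, 0, 0, -1]],
])

```text
time_s: 9.58
tool_pos: [0.5021, -0.1295, 0.1691]
ee_rot: [3.139, -0.005, 0.124]
contact_force: [0.8, -0.8, -0.4]
grip_width: 0.325
gripper_force: 34.0
```

Emit:
drive_tool([
  [[-3, 2.3, 0, 0, 0, 1, -1], [-6, 4.6, 0, 0, 0, 3, -1], [-8.5, 6.5, 0, 0, 0, 5.7, -1], [-9, 6.9, 1.5, 0, 0, 5.7, -1], [-9, 6.9, 4, 0, 0, 5.7, -1]],
])

```text
time_s: 10.0
tool_pos: [0.4193, -0.2113, 0.1278]
ee_rot: [3.138, -0.004, 0.019]
contact_force: [0.6, 0.3, -1.2]
grip_width: 0.325
gripper_force: 34.0
```

Emit:
drive_tool([
  [[0, 0, 2, 0, 0, 0, -1], [0, 0, 3.2, 0, 0, 0, -1], [0, 0, 4, 0, 0, 0, -1], [0, 0, 4.4, 0, 0, 0, -1], [0, 0, 4.4, 0, 0, 0, -1]],
])

```text
time_s: 10.42
tool_pos: [0.4197, -0.209, 0.0815]
ee_rot: [-3.141, 0.001, 0.022]
contact_force: [-0.2, -0.1, 0.4]
grip_width: 0.324
gripper_force: 34.0
```

Emit:
drive_tool([
  [[0, 0, 0.1, 0, 0, 0, -1], [0, 0, 0.18, 0, 0, 0, -1], [0, 0, 0.24, 0, 0, 0, -1], [0, 0, 0.24, 0, 0, 0, -1]],
])

```text
time_s: 10.75
tool_pos: [0.4199, -0.2092, 0.0797]
ee_rot: [3.141, -0.001, 0.022]
contact_force: [-0.7, 0.1, -1.2]
grip_width: 0.324
gripper_force: 34.0
```

Emit:
drive_tool([
  [[0, 0, 0, 0, 0, 0, 0.05], [0, 0, 0, 0, 0, 0, 0.05], [0, 0, -0.5, 0, 0, 0, 0.05], [0, 0, -2, 0, 0, 0, 0.05], [0, 0, -5, 0, 0, 0, 0.05]],
])

```text
time_s: 11.17
tool_pos: [0.4187, -0.2084, 0.1279]
ee_rot: [-3.139, 0.004, 0.022]
contact_force: [0.6, -1.2, 0.1]
grip_width: 0.522
gripper_force: 0.0
```

Emit:
drive_tool([
  [[0, 0, -3.5, 0, 0, 0, 0.3], [0, 0, -6, 0, 0, 0, 0.5], [2, -3, -6, 0, 0, 0, 1], [4.2, -6.2, -6, 0, 0, 0, 1], [6.4, -9.4, -6, 0, 0, 0, 1]],
])

```text
time_s: 11.58
tool_pos: [0.4822, -0.1129, 0.1905]
ee_rot: [3.141, -0.002, 0.02]
contact_force: [1.0, -0.5, -0.2]
grip_width: 1.001
gripper_force: 0.0
```

Emit:
drive_tool([
  [[2, -3, 0, 0, 0, -7, 1], [4.2, -6.2, 0, 0, 0, -14, 1], [6.4, -9.4, 0, 0, 0, -21, 1], [7.6, -10.9, 0, 0, 0, -28, 1], [7.6, -10.9, 0, 0, 0, -35, 1]],
])

```text
time_s: 12.0
tool_pos: [0.5569, 0.0001, 0.1896]
ee_rot: [-3.141, -0.001, 0.642]
contact_force: [0.7, -0.3, 0.2]
grip_width: 0.999
gripper_force: 0.0
```

Emit:
drive_tool([
  [[0, 0, 0, 0, 0, -7, 1], [0, 0, 0, 0, 0, -14, 1], [0, 0, 0, 0, 0, -21, 1], [0, 0, 0, 0, 0, -28, 1], [0, 0, 0, 0, 0, -35, 1]],
])

```text
time_s: 12.42
tool_pos: [0.5553, -0.0031, 0.1897]
ee_rot: [3.141, 0.0, 1.25]
contact_force: [0.1, 0.4, -0.6]
grip_width: 1.0
gripper_force: 0.0
```

Emit:
drive_tool([
  [[0, 0, 0, 0, 0, -6.3, 1], [0, 0, 0, 0, 0, -6.3, 1]],
])

```text
time_s: 12.58
tool_pos: [0.5553, -0.0031, 0.1897]
ee_rot: [3.141, 0.0, 1.359]
contact_force: [0.6, -0.4, -0.6]
grip_width: 0.997
gripper_force: 0.0
```

Run:
```python
from h import *
d=snap('wrist','w3'); print(d['eye'],d['rotation'])
cv2.imwrite('pics/w3b.png',cv2.resize(cv2.imread('pics/w3.png'),(800,600)))
```

```text
[0.57039131 0.06988596 0.25928241] [-0.2936835  -0.00093162 -0.21180551]
```

View pics/w3b.png

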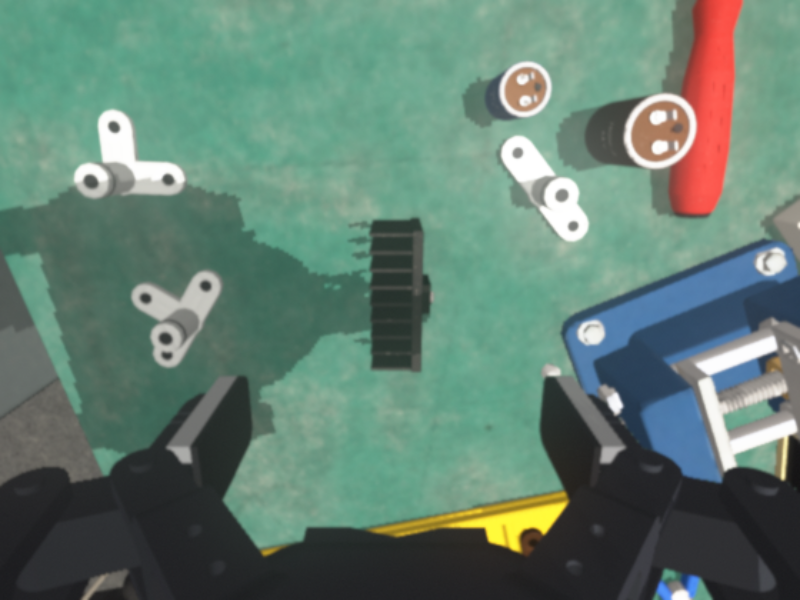

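Run:
```python
from h import *
d=load('w3'); f=lambda u,v,h:px(d,u*.7,v*.7,h)[:2].round(4)
print(f(397,295,.04),f(372,220,.04),f(420,370,.04))
t=load('top0'); print(px(t,253,169),px(t,253,169,.05))
```

```text
[0.5569 0.0026] [0.5534 0.039 ] [ 0.5599 -0.0372]
[ 0.62580921 -0.05236755  0.04045483] [ 0.62394445 -0.05287009  0.05      ]
```

Emit:
drive_tool([
  [[0.1, 0, 1, 0, 0, 0, 0.3], [0.3, 0, 3, 0, 0, 0, 0.3], [0.3, 0, 5, 0, 0, 0, 0.3], [0.3, 0, 7, 0, 0, 0, 0.3], [0.3, 0, 9, 0, 0, 0, 0.3]],
], squeeze=50)

```text
time_s: 13.05
tool_pos: [0.5556, -0.0001, 0.0978]
ee_rot: [-3.141, 0.0, 1.35]
contact_force: [0.2, -0.2, -0.3]
grip_width: 0.645
gripper_force: 0.0
```

Emit:
drive_tool([
  [[0, 0, 1, 0, 0, 0, 0.3], [0, 0, 1.8, 0, 0, 0, 0.3], [0, 0, 1.8, 0, 0, 0, 0.3], [0, 0, 1.8, 0, 0, 0, -1], [0, 0, 1.8, 0, 0, 0, -1]],
])

```text
time_s: 13.47
tool_pos: [0.5564, -0.0003, 0.0823]
ee_rot: [3.14, -0.0, 1.353]
contact_force: [0.3, 0.2, -0.5]
grip_width: 0.381
gripper_force: 0.0
```

Emit:
drive_tool([
  [[0, 0, 0, 0, 0, 0, -1], [0, 0, 0, 0, 0, 0, -1], [0, 0, 0, 0, 0, 0, -1], [0, 0, 0, 0, 0, 0, -1], [0, 0, 0, 0, 0, 0, -1]],
])

```text
time_s: 13.88
tool_pos: [0.5565, -0.0003, 0.0825]
ee_rot: [3.14, -0.0, 1.353]
contact_force: [-0.3, -0.2, 6.9]
grip_width: 0.319
gripper_force: 50.2
```

Emit:
drive_tool([
  [[0, 0, -0.5, 0, 0, 0, -1], [0, 0, -1.5, 0, 0, 0, -1], [0, 0, -3.5, 0, 0, 0, -1], [0, 0, -6.5, 0, 0, 0, -1], [0, 0, -9, 0, 0, 0, -1]],
])

```text
time_s: 14.3
tool_pos: [0.5558, -0.0002, 0.1737]
ee_rot: [3.141, 0.0, 1.353]
contact_force: [0.4, -0.5, 0.4]
grip_width: 0.316
gripper_force: 49.3
```

Emit:
drive_tool([
  [[-3.48, -0.2, 0, 0, 0, 0, -1], [-6.96, -0.4, 0, 0, 0, 0, -1], [-10.44, -0.6, 0, 0, 0, 0, -1], [-13.92, -0.8, 0, 0, 0, 0, -1], [-17.4, -1.06, 0, 0, 0, 0, -1]],
])

```text
time_s: 14.72
tool_pos: [0.5074, -0.1692, 0.1725]
ee_rot: [3.14, 0.0, 1.354]
contact_force: [0.1, 0.0, -1.1]
grip_width: 0.321
gripper_force: 49.5
```

Emit:
drive_tool([
  [[-3.48, -0.2, 0, 0, 0, 0, -1], [-6.96, -0.4, 0, 0, 0, 0, -1], [-10.44, -0.6, 0, 0, 0, 0, -1], [-13.92, -0.8, 0, 0, 0, 0, -1], [-17.4, -1.06, 0, 0, 0, 0, -1]],
])

```text
time_s: 15.13
tool_pos: [0.4594, -0.337, 0.1725]
ee_rot: [3.141, 0.001, 1.353]
contact_force: [1.0, -0.2, -2.1]
grip_width: 0.318
gripper_force: 49.5
```

Emit:
drive_tool([
  [[0, 0, 0, 0, 0, 7, -1], [0, 0, 0, 0, 0, 14, -1], [0, 0, 0, 0, 0, 21, -1], [0, 0, 0, 0, 0, 28, -1], [0, 0, 0, 0, 0, 35, -1]],
])

```text
time_s: 15.55
tool_pos: [0.4601, -0.3355, 0.1723]
ee_rot: [3.141, 0.0, 0.736]
contact_force: [-0.4, 0.1, -1.8]
grip_width: 0.319
gripper_force: 49.4
```

Emit:
drive_tool([
  [[0, 0, 0, 0, 0, 7, -1], [0, 0, 0, 0, 0, 14, -1], [0, 0, 0, 0, 0, 21, -1], [0, 0, 0, 0, 0, 28, -1], [0, 0, 0, 0, 0, 35, -1]],
])

```text
time_s: 15.97
tool_pos: [0.4602, -0.3354, 0.1724]
ee_rot: [3.141, -0.0, 0.126]
contact_force: [0.2, -0.3, -1.1]
grip_width: 0.322
gripper_force: 49.4
```

Emit:
drive_tool([
  [[0, 0, 0, 0, 0, 7, -1], [0, 0, 0.5, 0, 0, 8.7, -1], [0, 0, 1.5, 0, 0, 8.7, -1], [0, 0, 1.5, 0, 0, 8.7, -1]],
])

```text
time_s: 16.3
tool_pos: [0.4597, -0.335, 0.1551]
ee_rot: [-3.14, 0.001, -0.019]
contact_force: [-1.5, 0.3, -0.4]
grip_width: 0.314
gripper_force: 49.4
```

Run:
```python
from h import *
d=snap('wrist','w4'); print(d['eye'],d['rotation'])
cv2.imwrite('pics/w4b.png',cv2.resize(cv2.imread('pics/w4.png'),(800,600)))
```

```text
[ 0.53324226 -0.33561884  0.22457145] [-2.94331014e-01  1.13746245e-03 -1.58958621e+00]
```

View pics/w4b.png

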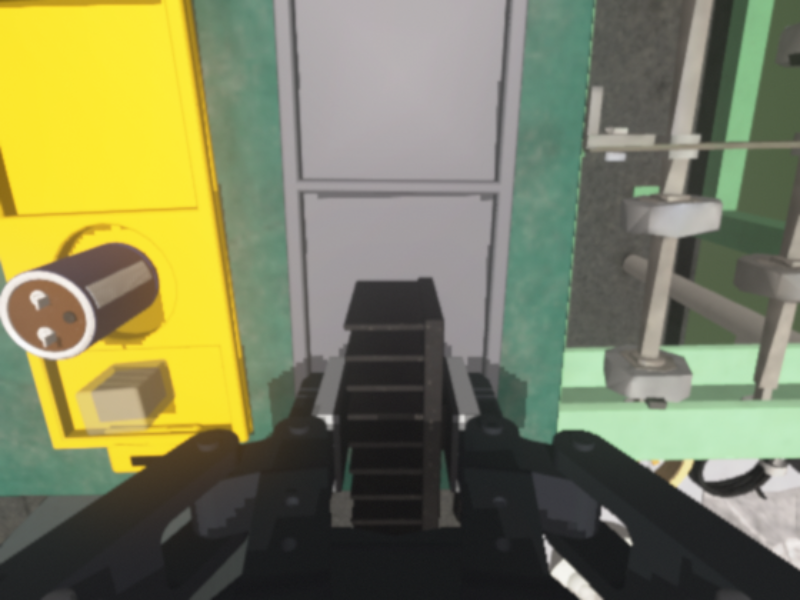

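Emit:
drive_tool([
  [[0, 0, 2, 0, 0, 0, -1], [0, 0, 4, 0, 0, 0, -1], [0, 0, 5.3, 0, 0, 0, -1], [0, 0, 6, 0, 0, 0, -1], [0, 0, 6.4, 0, 0, 0, -1]],
])

```text
time_s: 16.77
tool_pos: [0.46, -0.3353, 0.0917]
ee_rot: [-3.141, 0.001, -0.019]
contact_force: [-0.8, 0.7, -1.0]
grip_width: 0.317
gripper_force: 49.4
```

Emit:
drive_tool([
  [[0, 0, 0.2, 0, 0, 0, -1], [0, 0, 0.4, 0, 0, 0, -1], [0, 0, 0.5, 0, 0, 0, -1], [0, 0, 0.5, 0, 0, 0, -1]],
])

```text
time_s: 17.1
tool_pos: [0.4603, -0.3356, 0.0877]
ee_rot: [3.141, -0.0, -0.02]
contact_force: [0.1, -0.7, -1.8]
grip_width: 0.32
gripper_force: 49.4
```

Emit:
drive_tool([
  [[0, 0, 0.1, 0, 0, 0, -1], [0, 0, 0.2, 0, 0, 0, -1], [0, 0, 0.23, 0, 0, 0, -1], [0, 0, 0.23, 0, 0, 0, -1]],
])

```text
time_s: 17.43
tool_pos: [0.4603, -0.3355, 0.0855]
ee_rot: [3.141, -0.0, -0.02]
contact_force: [-2.1, 1.3, 4.1]
grip_width: 0.32
gripper_force: 50.2
```

Emit:
drive_tool([
  [[0, 0, 0, 0, 0, 0, 0.15], [0, 0, 0, 0, 0, 0, 0.15], [0, 0, -0.5, 0, 0, 0, 0.15], [0, 0, -2, 0, 0, 0, 0.15], [0, 0, -5, 0, 0, 0, 0.15]],
])

```text
time_s: 17.85
tool_pos: [0.4592, -0.3346, 0.1331]
ee_rot: [-3.138, 0.004, -0.02]
contact_force: [-0.3, 0.8, -1.0]
grip_width: 0.575
gripper_force: 0.0
```

Emit:
drive_tool([
  [[0, 0, -3.5, 0, 0, 0, 0.3], [-0.1, -1.5, -6, 0, 0, 0, 0.5], [-0.4, -5, -7, 0, 0, 0, 0.5], [-0.7, -9, -7, 0, 0, 0, 0.5], [-1.1, -13, -7, 0, 0, 0, 0.5]],
])

```text
time_s: 18.27
tool_pos: [0.4516, -0.2043, 0.2061]
ee_rot: [3.141, -0.001, -0.021]
contact_force: [0.5, 0.1, -0.4]
grip_width: 0.752
gripper_force: 0.0
```

Emit:
drive_tool([
  [[-0.4, -4, 0, 0, 0, -5, 0.5], [-0.7, -8, 0, 0, 0, -10, 0.5], [-1, -12, 0, 0, 0, -15, 0.5], [-1.4, -16, 0, 0, 0, -20, 0.5], [-1.7, -20, 0, 0, 0, -25, 0.5]],
])

```text
time_s: 18.68
tool_pos: [0.4381, -0.0032, 0.2056]
ee_rot: [3.141, -0.001, 0.42]
contact_force: [1.8, -0.0, 0.5]
grip_width: 0.754
gripper_force: 0.0
```

Emit:
drive_tool([
  [[-1, -4, 0, 0, 0, -7, 0.5], [-2, -7, 0, 0, 0, -14, 0.5], [-2, -7, 0, 0, 0, -21, 0.5], [-2, -7, 0, 0, 0, -28, 0.5], [-2, -7, 0, 0, 0, -35, 0.5]],
])

```text
time_s: 19.1
tool_pos: [0.3919, 0.0516, 0.2056]
ee_rot: [3.141, -0.0, 1.034]
contact_force: [0.8, -0.5, 0.2]
grip_width: 0.751
gripper_force: 0.0
```

Emit:
drive_tool([
  [[0, 0, 0, 0, 0, -7, 0.5], [0, 0, 0, 0, 0, -14, 0.5], [0, 0, 0, 0, 0, -21, 0.5], [0, 0, 0, 0, 0, -28, 0.5], [0, 0, 0, 0, 0, -31.1, 0.5]],
])

```text
time_s: 19.52
tool_pos: [0.3922, 0.051, 0.2054]
ee_rot: [3.141, 0.0, 1.577]
contact_force: [0.0, -0.4, -0.2]
grip_width: 0.747
gripper_force: 0.0
```

Run:
```python
from h import *
d=snap('wrist','w5'); s=env.sense(); print(s['tool_pos'],s['ee_rot'])
cv2.imwrite('pics/w5b.png',cv2.resize(cv2.imread('pics/w5.png'),(800,600)))
```

```text
[0.39218818 0.05102699 0.2053622 ] [3.14129846e+00 1.20705259e-04 1.57803834e+00]
```

View pics/w5b.png

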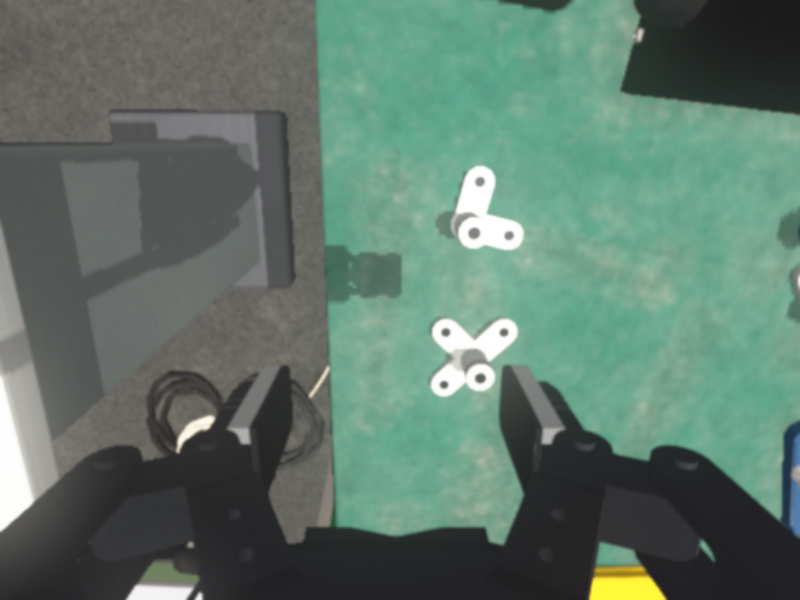

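Run:
```python
from h import *
d=load('w5'); f=lambda u,v,h:px(d,u*.7,v*.7,h)[:2]
a=lambda v:np.degrees(np.arctan2(v[1],v[0])).round(1)
p=f(474,233,.03);print(p,[a(f(*q,.005)-p) for q in((480,182),(509,236))],f(481,378,.03),f(630,95,0))
```

```text
[0.43122309 0.08162057] [np.float64(75.8), np.float64(-14.4)] [0.43923603 0.001641  ] [0.51329497 0.14898573]
```

Emit:
drive_tool([
  [[1.5, 2, 1, 0, 0, 0, 0.3], [3, 4, 2, 0, 0, 0, 0.3], [3, 4, 4, 0, 0, 0, 0.3], [3, 4, 6.5, 0, 0, 0, 0.3], [3, 4, 9, 0, 0, 0, 0.3]],
], squeeze=45)

```text
time_s: 19.98
tool_pos: [0.4325, 0.0812, 0.1145]
ee_rot: [3.141, 0.0, 1.568]
contact_force: [0.6, -0.6, -0.7]
grip_width: 0.649
gripper_force: 0.0
```

Emit:
drive_tool([
  [[0, 0, 1.5, 0, 0, 0, 0.2], [0, 0, 2.5, 0, 0, 0, 0.1], [0, 0, 3.1, 0, 0, 0, 0], [0, 0, 3.1, 0, 0, 0, -0.3], [0, 0, 3.1, 0, 0, 0, -1]],
])

```text
time_s: 20.4
tool_pos: [0.4326, 0.0809, 0.0847]
ee_rot: [3.141, 0.0, 1.569]
contact_force: [-0.6, 0.5, 0.3]
grip_width: 0.227
gripper_force: 0.0
```

Emit:
drive_tool([
  [[0, 0, 0, 0, 0, 0, -1], [0, 0, 0, 0, 0, 0, -1], [0, 0, 0, 0, 0, 0, -1], [0, 0, 0, 0, 0, 0, -1], [0, 0, 0, 0, 0, 0, -1]],
])

```text
time_s: 20.82
tool_pos: [0.4328, 0.0809, 0.085]
ee_rot: [3.14, 0.0, 1.57]
contact_force: [-0.3, -0.4, 8.6]
grip_width: 0.15
gripper_force: 44.3
```

Emit:
drive_tool([
  [[0, 0, -0.5, 0, 0, 0, -1], [0, 0, -1.5, 0, 0, 0, -1], [0, 0, -4, 0, 0, 0, -1], [0, 0, -7, 0, 0, 0, -1], [0, 0, -9, 0, 0, 0, -1]],
])

```text
time_s: 21.23
tool_pos: [0.4325, 0.081, 0.1772]
ee_rot: [3.14, 0.0, 1.57]
contact_force: [0.6, -0.6, -0.8]
grip_width: 0.149
gripper_force: 43.9
```

Emit:
drive_tool([
  [[-3.5, 1.2, 0, 0, 0, 0, -1], [-7, 2.4, 0, 0, 0, 0, -1], [-10.5, 3.6, 0, 0, 0, 0, -1], [-14, 4.8, 0, 0, 0, 0, -1], [-17.5, 6, 0, 0, 0, 0, -1]],
])

```text
time_s: 21.65
tool_pos: [0.4923, -0.0959, 0.1752]
ee_rot: [3.141, 0.0, 1.57]
contact_force: [0.9, 0.5, -0.8]
grip_width: 0.152
gripper_force: 43.9
```

Emit:
drive_tool([
  [[-3.5, 1.2, 0, 0, 0, -4, -1], [-7, 2.4, 0, 0, 0, -8, -1], [-10.5, 3.6, 0, 0, 0, -12, -1], [-12.5, 4.45, 0, 0, 0, -15.2, -1], [-12.5, 4.45, 0, 0, 0, -15.2, -1]],
])

```text
time_s: 22.07
tool_pos: [0.5373, -0.2229, 0.1748]
ee_rot: [3.141, 0.001, 1.836]
contact_force: [0.9, 0.4, -1.0]
grip_width: 0.152
gripper_force: 44.0
```

Run:
```python
from h import *
d=snap('wrist','w6'); s=env.sense(); print(s['tool_pos'],s['ee_rot'])
cv2.imwrite('pics/w6b.png',cv2.resize(cv2.imread('pics/w6.png'),(800,600)))
```

```text
[ 0.53671194 -0.22098894  0.17454539] [-3.14156003e+00  2.45214855e-04  1.83349192e+00]
```

View pics/w6b.png

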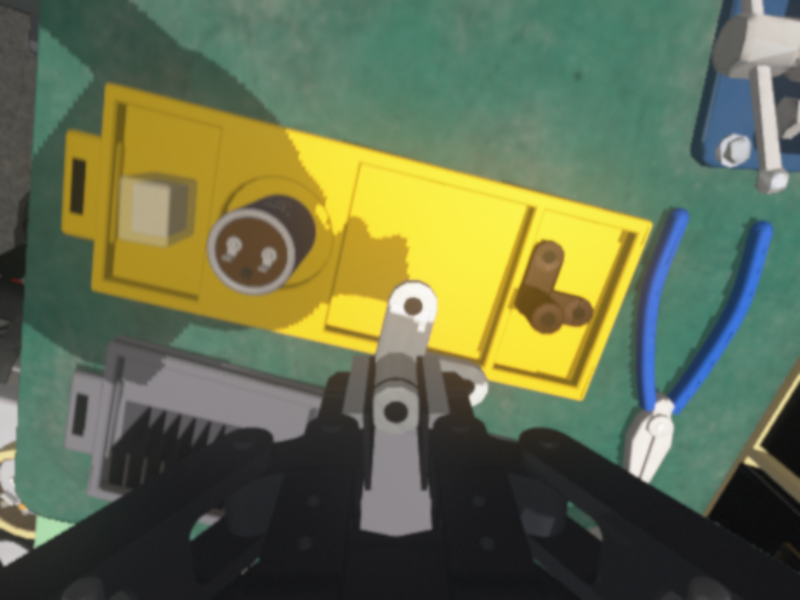

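Emit:
drive_tool([
  [[0, 0, 2, 0, 0, 0, -1], [0, 0, 4.5, 0, 0, 0, -1], [0, 0, 6.5, 0, 0, 0, -1], [0, 0, 7.5, 0, 0, 0, -1], [0, 0, 8, 0, 0, 0, -1]],
])

```text
time_s: 22.53
tool_pos: [0.536, -0.2182, 0.0933]
ee_rot: [-3.14, -0.001, 1.835]
contact_force: [-0.2, 0.5, -1.1]
grip_width: 0.151
gripper_force: 44.0
```

Emit:
drive_tool([
  [[0, 0, 0.2, 0, 0, 0, -1], [0, 0, 0.4, 0, 0, 0, -1], [0, 0, 0.5, 0, 0, 0, -1], [0, 0, 0.5, 0, 0, 0, -1]],
])

```text
time_s: 22.87
tool_pos: [0.5368, -0.2192, 0.0898]
ee_rot: [3.141, 0.001, 1.835]
contact_force: [-0.3, 0.3, -0.9]
grip_width: 0.149
gripper_force: 44.0
```

Emit:
drive_tool([
  [[0, 0, 0.06, 0, 0, 0, -1], [0, 0, 0.12, 0, 0, 0, -1], [0, 0, 0.16, 0, 0, 0, -1], [0, 0, 0.16, 0, 0, 0, -1]],
])

```text
time_s: 23.2
tool_pos: [0.5366, -0.2193, 0.088]
ee_rot: [3.141, 0.001, 1.835]
contact_force: [-1.5, 0.8, 6.0]
grip_width: 0.147
gripper_force: 44.6
```

Emit:
drive_tool([
  [[0, 0, -0.03, 0, 0, 0, -0.25], [0, 0, -0.03, 0, 0, 0, -0.25], [0, 0, -0.5, 0, 0, 0, -0.2], [0, 0, -2, 0, 0, 0, -0.1], [0, 0, -5, 0, 0, 0, 0]],
])

```text
time_s: 23.62
tool_pos: [0.5353, -0.2185, 0.1354]
ee_rot: [-3.138, -0.004, 1.835]
contact_force: [0.8, 0.3, -0.4]
grip_width: 0.5
gripper_force: 0.0
```

Emit:
drive_tool([
  [[0, 0, -3.5, 0, 0, 0, 0.3], [1.5, -0.2, -5, 0, 0, 0, 0.3], [5, -0.7, -5, 0, 0, 0, 0.3], [8.5, -1.2, -5, 0, 0, 0, 0.3], [12, -1.8, -5, 0, 0, 0, 0.3]],
])

```text
time_s: 24.03
tool_pos: [0.487, -0.107, 0.1878]
ee_rot: [3.141, 0.0, 1.834]
contact_force: [0.6, 0.9, 0.5]
grip_width: 0.653
gripper_force: 0.0
```

Emit:
drive_tool([
  [[3.5, -0.5, 0, 0, 0, -6, 0.3], [7, -1, 0, 0, 0, -12, 0.3], [10.5, -1.6, 0, 0, 0, -18, 0.3], [11.8, -1.8, 0, 0, 0, -24, 0.3], [11.8, -1.8, 0, 0, 0, -29.9, 0.3]],
])

```text
time_s: 24.45
tool_pos: [0.4383, 0.0036, 0.188]
ee_rot: [3.141, 0.0, 2.365]
contact_force: [0.1, -0.5, 0.4]
grip_width: 0.648
gripper_force: 0.0
```

Emit:
drive_tool([
  [[0, 0, 0, 0, 0, 0, 0.3], [0, 0, 0, 0, 0, 0, 0.3]],
])

```text
time_s: 24.62
tool_pos: [0.4397, 0.0012, 0.1878]
ee_rot: [3.141, 0.001, 2.354]
contact_force: [-1.1, -0.2, -0.1]
grip_width: 0.649
gripper_force: 0.0
```

Run:
```python
from h import *
d=snap('wrist','w7'); s=env.sense(); print(s['tool_pos'],s['ee_rot'])
cv2.imwrite('pics/w7b.png',cv2.resize(cv2.imread('pics/w7.png'),(800,600)))
```

```text
[0.43976506 0.0009193  0.18765152] [3.14153626e+00 3.68738961e-04 2.35291244e+00]
```

View pics/w7b.png

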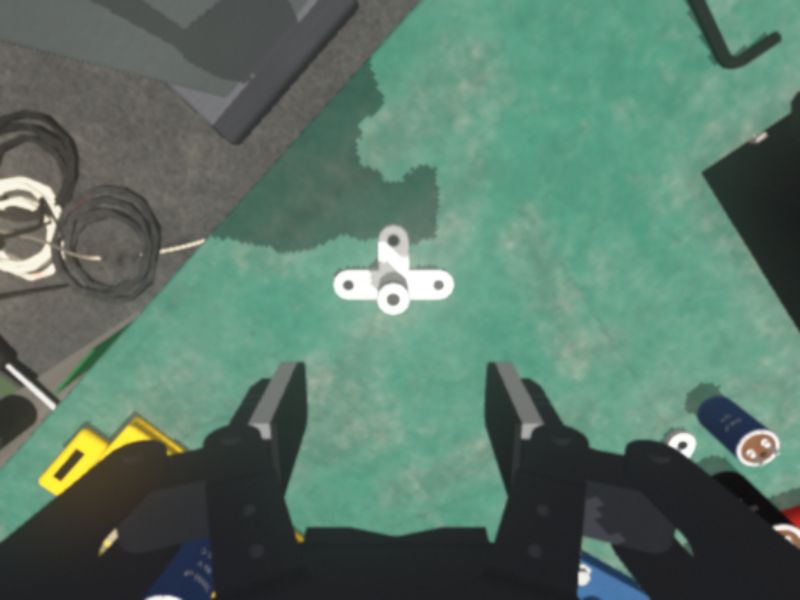

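Emit:
drive_tool([
  [[0, 0, 2, 0, 0, 0, 0.3], [0, 0, 4, 0, 0, 0, 0.3], [0, 0, 6, 0, 0, 0, 0.3], [0, 0, 7.5, 0, 0, 0, 0.3], [0, 0, 8.7, 0, 0, 0, 0.2]],
])

```text
time_s: 25.08
tool_pos: [0.4394, 0.0006, 0.099]
ee_rot: [-3.141, -0.001, 2.352]
contact_force: [1.0, -0.5, -1.0]
grip_width: 0.605
gripper_force: 0.0
```

Emit:
drive_tool([
  [[0, 0, 1, 0, 0, 0, 0.1], [0, 0, 1.5, 0, 0, 0, 0], [0, 0, 1.5, 0, 0, 0, -0.3], [0, 0, 1.5, 0, 0, 0, -1], [0, 0, 1.5, 0, 0, 0, -1]],
])

```text
time_s: 25.5
tool_pos: [0.44, 0.001, 0.0861]
ee_rot: [3.141, 0.001, 2.356]
contact_force: [0.2, -1.1, 0.3]
grip_width: 0.151
gripper_force: 43.8
```

Emit:
drive_tool([
  [[0, 0, 0, 0, 0, 0, -1], [0, 0, 0, 0, 0, 0, -1], [0, 0, 0, 0, 0, 0, -1], [0, 0, 0, 0, 0, 0, -1], [0, 0, 0, 0, 0, 0, -1]],
])

```text
time_s: 25.92
tool_pos: [0.4399, 0.0011, 0.086]
ee_rot: [3.141, 0.001, 2.357]
contact_force: [-0.7, -0.5, 7.1]
grip_width: 0.146
gripper_force: 44.3
```

Emit:
drive_tool([
  [[0, 0, -0.5, 0, 0, 0, -1], [0, 0, -1.5, 0, 0, 0, -1], [0, 0, -4, 0, 0, 0, -1], [0, 0, -7, 0, 0, 0, -1], [0, 0, -9, 0, 0, 0, -1]],
])

```text
time_s: 26.33
tool_pos: [0.4397, 0.0012, 0.1785]
ee_rot: [3.141, 0.001, 2.357]
contact_force: [0.9, -1.1, -0.0]
grip_width: 0.149
gripper_force: 43.9
```

Emit:
drive_tool([
  [[-3.15, -1.64, 0, 0, 0, 0, -1], [-6.3, -3.28, 0, 0, 0, 0, -1], [-9.45, -4.92, 0, 0, 0, 0, -1], [-12.6, -6.55, 0, 0, 0, 0, -1], [-15.75, -8.2, 0, 0, 0, 0, -1]],
])

```text
time_s: 26.75
tool_pos: [0.4933, -0.1698, 0.1765]
ee_rot: [3.141, 0.001, 2.357]
contact_force: [-0.7, 0.6, -0.6]
grip_width: 0.154
gripper_force: 44.0
```

Emit:
drive_tool([
  [[-3.15, -1.64, 0, 0, 0, 0, -1], [-6.3, -3.28, 0, 0, 0, 0, -1], [-9.45, -4.92, 0, 0, 0, 0, -1], [-12.6, -6.55, 0, 0, 0, 0, -1], [-15.75, -8.2, 0, 0, 0, 0, -1]],
])

```text
time_s: 27.17
tool_pos: [0.5468, -0.3391, 0.1764]
ee_rot: [3.142, 0.0, 2.357]
contact_force: [0.3, 0.6, 0.1]
grip_width: 0.144
gripper_force: 44.0
```

Emit:
drive_tool([
  [[0, 0, 0, 0, 0, 7, -1], [0, 0, 0, 0, 0, 14, -1], [0, 0, 0, 0, 0, 21, -1], [0, 0, 0, 0, 0, 28, -1], [0, 0, 0, 0, 0, 35, -1]],
])

```text
time_s: 27.58
tool_pos: [0.5465, -0.3374, 0.1763]
ee_rot: [3.142, 0.0, 1.74]
contact_force: [0.1, 0.2, -0.5]
grip_width: 0.148
gripper_force: 44.0
```

Emit:
drive_tool([
  [[0, 0, 0, 0, 0, 7, -1], [0, 0, 0, 0, 0, 14, -1], [0, 0, 0, 0, 0, 21, -1], [0, 0, 0, 0, 0, 28, -1], [0, 0, 0, 0, 0, 35, -1]],
])

```text
time_s: 28.0
tool_pos: [0.5466, -0.3373, 0.1764]
ee_rot: [3.141, 0.0, 1.129]
contact_force: [0.4, 0.3, -0.9]
grip_width: 0.147
gripper_force: 44.0
```

Emit:
drive_tool([
  [[0, 0, 0, 0, 0, 7, -1], [0, 0, 0, 0, 0, 14, -1], [0, 0, 0, 0, 0, 21, -1], [0, 0, 0, 0, 0, 28, -1], [0, 0, 0, 0, 0, 35, -1]],
])

```text
time_s: 28.42
tool_pos: [0.5466, -0.3373, 0.1764]
ee_rot: [3.141, 0.0, 0.518]
contact_force: [-0.1, -0.8, -1.0]
grip_width: 0.151
gripper_force: 43.9
```

Emit:
drive_tool([
  [[0, 0, 0, 0, 0, 7, -1], [0, 0, 0, 0, 0, 14, -1], [0, 0, 0, 0, 0, 21, -1], [0, 0, 0, 0, 0, 28, -1], [0, 0, 0, 0, 0, 31, -1]],
])

```text
time_s: 28.83
tool_pos: [0.5465, -0.3374, 0.1764]
ee_rot: [3.141, -0.0, -0.024]
contact_force: [0.1, -0.3, -0.5]
grip_width: 0.148
gripper_force: 43.9
```

Run:
```python
from h import *
d=snap('wrist','w8'); s=env.sense(); print(s['tool_pos'],s['ee_rot'])
cv2.imwrite('pics/w8b.png',cv2.resize(cv2.imread('pics/w8.png'),(800,600)))
```

```text
[ 0.54657532 -0.33733671  0.17637817] [ 3.14137120e+00 -1.62569970e-04 -2.45233171e-02]
```

View pics/w8b.png

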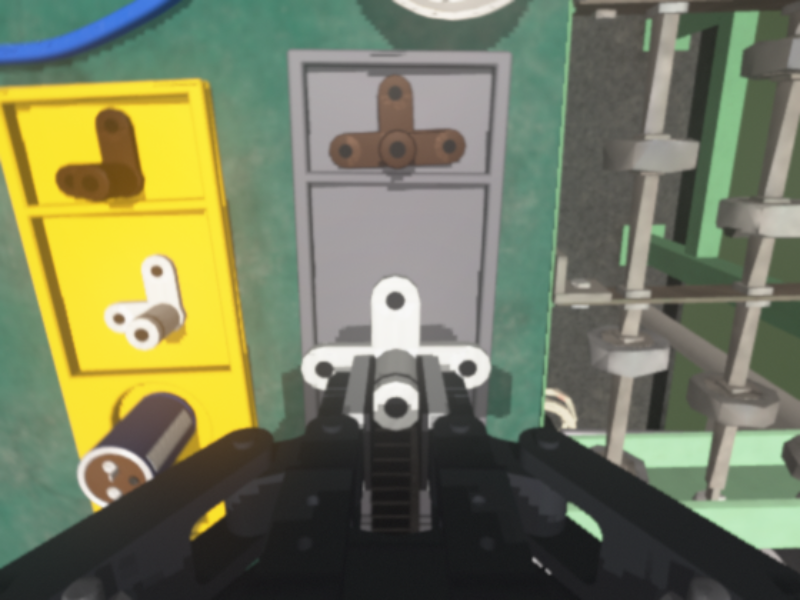

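Emit:
drive_tool([
  [[0, 0, 2, 0, 0, 0, -1], [0, 0, 4.5, 0, 0, 0, -1], [0, 0, 6.5, 0, 0, 0, -1], [0, 0, 7.6, 0, 0, 0, -1], [0, 0, 8.1, 0, 0, 0, -1]],
])

```text
time_s: 29.3
tool_pos: [0.5462, -0.3371, 0.0933]
ee_rot: [-3.14, 0.002, -0.015]
contact_force: [-0.2, -0.3, -1.1]
grip_width: 0.15
gripper_force: 43.9
```

Emit:
drive_tool([
  [[0, 0, 0.2, 0, 0, 0, -1], [0, 0, 0.4, 0, 0, 0, -1], [0, 0, 0.5, 0, 0, 0, -1], [0, 0, 0.5, 0, 0, 0, -1]],
])

```text
time_s: 29.63
tool_pos: [0.5469, -0.3376, 0.0903]
ee_rot: [3.141, -0.001, -0.016]
contact_force: [0.4, -0.6, -1.7]
grip_width: 0.147
gripper_force: 43.9
```

Emit:
drive_tool([
  [[0, 0, 0.05, 0, 0, 0, -1], [0, 0, 0.1, 0, 0, 0, -1], [0, 0, 0.14, 0, 0, 0, -1], [0, 0, 0.14, 0, 0, 0, -1]],
])

```text
time_s: 29.97
tool_pos: [0.5468, -0.3376, 0.089]
ee_rot: [3.141, -0.001, -0.017]
contact_force: [-2.6, 1.2, 8.3]
grip_width: 0.144
gripper_force: 44.9
```

Contact made; release, rise and look.

Emit:
drive_tool([
  [[0, 0, -0.03, 0, 0, 0, -0.25], [0, 0, -0.03, 0, 0, 0, -0.25], [0, 0, -0.5, 0, 0, 0, -0.2], [0, 0, -2, 0, 0, 0, -0.1], [0, 0, -5, 0, 0, 0, 0]],
])

```text
time_s: 30.38
tool_pos: [0.5456, -0.3367, 0.1357]
ee_rot: [-3.138, 0.004, -0.017]
contact_force: [0.2, 0.5, -0.2]
grip_width: 0.502
gripper_force: 0.0
```

Emit:
drive_tool([
  [[0, 0, -4, 0, 0, 0, 0], [0, 0, -8, 0, 0, 0, 0], [-3, 0, -11, 0, 0, 0, 0], [-6, 0, -13, 0, 0, 0, 0], [-9, 0, -15, 0, 0, 0, 0]],
])

```text
time_s: 30.8
tool_pos: [0.4556, -0.3356, 0.2899]
ee_rot: [3.141, -0.001, -0.016]
contact_force: [0.1, -0.9, -0.1]
grip_width: 0.504
gripper_force: 0.0
```

Emit:
drive_tool([
  [[-3, -1, 0, 0, 0, 0, 0], [-6, -1, 0, 0, 0, 0, 0], [-9, -1, 0, 0, 0, 0, 0], [-9, -1, 0, 0, 0, 0, 0], [-9, -1, 0, 0, 0, 0, 0]],
])

```text
time_s: 31.22
tool_pos: [0.3659, -0.3245, 0.2889]
ee_rot: [3.14, -0.001, -0.018]
contact_force: [0.2, -0.4, -0.7]
grip_width: 0.499
gripper_force: 0.0
```

Run:
```python
from h import *
a=snap('wrist','w9')['color'];b=snap('side','s9')['color'][150:400,80:380]
b=cv2.resize(b,(400,333)); o=np.zeros((600,800,3),np.uint8); o[:300,:400]=cv2.resize(a,(400,300)); o[:333,400:]=b
cv2.imwrite('pics/f9.png',o[:340,:,::-1])
```

```text
(no output)
```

View pics/f9.png

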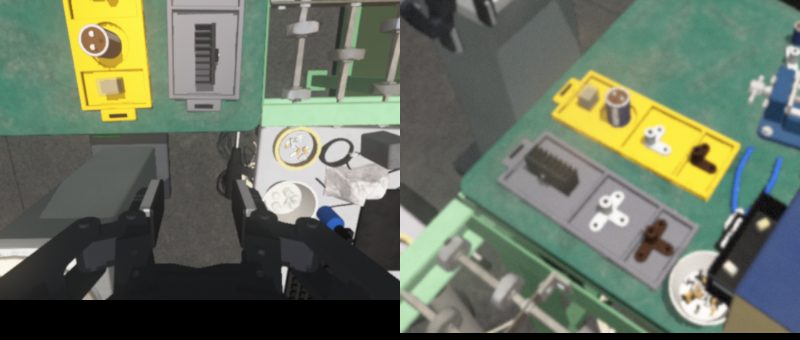

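The final picture shows all five parts upright in their pockets, with the angle bracket in the yellow tray, the tee in the grey tray, and the gripper clear.

```bash
python3 -c "
from bench import env
print(env.hand_in())"
```

```text
the job is handed in; nothing more can be done
None
```

Both kits are made up and handed in at about 31 s of robot time: capacitor, relay and angle bracket stand in the yellow tray, heat sink and tee bracket in the grey one. The final pictures show all five upright in their pockets; no verdict came back. The relay was released about half a millimetre above its pocket floor.

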